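# Press the start-up keys in order

## Task

Bring the analyser up for a run on its push-button boxes: with a fingertip, gently press the white key, then the green key, then the blue key, each fully in so that it stays in, and then move clear. Do not press the red stop key on the yellow box; do not grip, lift or shove any of the boxes, and leave the vial, the dish, the tin and the rack alone.

Things in the scene. Friction and masses are not known exactly. Their poses are not given: they have to be found in the camera images.
- white_box: grey plastic push-button box carrying the white key, 64 x 64 x 45 mm, 0.6 to 1.3 kg, standing loose on the worktop; origin at the centre of its underside, z up
- white_top (a point): centre of the flat round top of the white key (34 mm across), 66 mm above the worktop and 18 mm above the steel collar round it while the key is out; the head is 5 mm thick on a thinner stem and sinks with the key
- white_key (a joint): how far the white key is pushed in (m): 0 out, 0.008 fully in. It sinks straight down against a steady 3 N or so and stays where it is left; once it is fully in, its rubber face gives up to 4 mm more, needing 5 N at first and 13 N at the end, and springs back
- green_box: grey plastic push-button box carrying the green key, 64 x 64 x 45 mm, 0.6 to 1.3 kg, standing loose on the worktop; origin at the centre of its underside, z up
- green_top (a point): centre of the flat round top of the green key (34 mm across), 66 mm above the worktop and 18 mm above the steel collar round it while the key is out; the head is 5 mm thick on a thinner stem and sinks with the key
- green_key (a joint): how far the green key is pushed in (m): 0 out, 0.008 fully in. It sinks straight down against a steady 3 N or so and stays where it is left; once it is fully in, its rubber face gives up to 4 mm more, needing 5 N at first and 13 N at the end, and springs back
- blue_box: grey plastic push-button box carrying the blue key, 64 x 64 x 45 mm, 0.6 to 1.3 kg, standing loose on the worktop; origin at the centre of its underside, z up
- blue_top (a point): centre of the flat round top of the blue key (34 mm across), 66 mm above the worktop and 18 mm above the steel collar round it while the key is out; the head is 5 mm thick on a thinner stem and sinks with the key
- blue_key (a joint): how far the blue key is pushed in (m): 0 out, 0.008 fully in. It sinks straight down against a steady 3 N or so and stays where it is left; once it is fully in, its rubber face gives up to 4 mm more, needing 5 N at first and 13 N at the end, and springs back
- red_box: bright yellow plastic push-button box carrying the red key, 64 x 64 x 45 mm, 0.6 to 1.3 kg, standing loose on the worktop; origin at the centre of its underside, z up
- red_top (a point): centre of the flat round top of the red key (42 mm across), 66 mm above the worktop and 18 mm above the steel collar round it while the key is out; the head is 5 mm thick on a thinner stem and sinks with the key
- red_key (a joint): how far the red key is pushed in (m): 0 out, 0.008 fully in. The emergency stop: leave it out.
- vial: loose glass sample vial with a black cap, 15 mm across, 54 mm tall, standing upright among the boxes; origin at the centre of its underside
- petri_dish: loose clear dish, 60 mm across, 14 mm high, to the right of the boxes; origin at the centre of its underside
- seal_tin: loose round white tin, 62 mm across, 30 mm high, behind and left of the boxes; origin at the centre of its underside
- vial_rack: loose blue rack without vials, 130 x 50 x 29 mm, left of the boxes; origin at the centre of its underside

How it is judged:
On the way, in this order (a step that is already met when the one before it is completed fails the run):
1. the white key is in (value of joint white_key above 0.006 m), for 0.2 s.
2. the green key is in (value of joint green_key above 0.006 m), for 0.2 s.
3. the blue key is in (value of joint blue_key above 0.006 m), for 0.2 s.
At the end, for the whole second after the job is handed in: The white, green and blue keys are each in by more than 6 of their 8 mm, the red key is out (under 2 mm), every box stands flat within 25 mm of where it was, and the vial (upright), dish, tin and rack are within 10 mm of where they were (value of joint each of white_key, green_key, blue_key above 0.006 m and value of joint red_key below 0.002 m and distance of each of white_box, green_box, blue_box, red_box from where it was at the start of the episode below 0.025 m and angle between each of white_box, green_box, blue_box, red_box, vial's own z axis and vertical below 0.1 rad and distance of each of vial, petri_dish, seal_tin, vial_rack from where it was at the start of the episode below 0.01 m); the robot touches nothing.
It fails at once if a key is pressed (over 2 mm) before the one ahead of it in the order is in ((value of joint green_key above 0.002 m and value of joint white_key below 0.006 m) or (value of joint blue_key above 0.002 m and value of joint green_key below 0.006 m)).
It fails at once if the red stop key is pressed (over 2 mm) (value of joint red_key above 0.002 m).
It fails at once if a key or box is struck or pressed with more than 20 N (contact force between any of the fingers, the arm and white_box above 20 N or contact force between any of the fingers, the arm and green_box above 20 N or contact force between any of the fingers, the arm and blue_box above 20 N or contact force between any of the fingers, the arm and red_box above 20 N).
It fails at once if a box is lifted more than 8 mm, tipped or shoved more than 25 mm (height (world z) of any of white_box, green_box, blue_box, red_box above 0.008 m or angle between any of white_box, green_box, blue_box, red_box's own z axis and vertical above 0.15 rad or not (distance of white_box from where it was at the start of the episode below 0.025 m) or not (distance of green_box from where it was at the start of the episode below 0.025 m) or not (distance of blue_box from where it was at the start of the episode below 0.025 m) or not (distance of red_box from where it was at the start of the episode below 0.025 m)).
It fails at once if the vial, dish, tin or rack is moved more than 10 mm or knocked over (distance of any of vial, petri_dish, seal_tin, vial_rack from where it was at the start of the episode above 0.01 m or angle between vial's own z axis and vertical above 0.3 rad).
It also fails if it takes over 51 s, if anything falls off the work surface, if the arm or the gripper's body presses on something with over 40 N, if the wrist force passes 120 N, or if a joint passes its speed limit or range.

## Robot

A 7-joint arm with a two-finger parallel gripper is mounted at the origin on a cart in front of the work surface, level with it; the furniture and walls round the work are solid. World frame = base frame: x ahead of the robot, y to its left, z up, the work surface at z = 0. Lengths are in m, angles in rad, forces in N, time in s.
With the tool pointing down it reaches from about 0.425 to 0.925 m from the base axis. Payload 6.8 kg.
Tool frame: the origin (TCP) lies on the centre line of the jaws, within the pads' length; the fingertips stand 25 mm ahead of it and the grasp point (between the pads) lies 6 mm ahead of it; z points along the fingers, y is the line along which they close (so a half turn about z gives the same grasp; the last joint's range is limited). The gripper opens to 85 mm and grips with 20 to 120 N. Pads are 22 mm wide; open, the fingers measure 114 mm over their backs; the gripper's body (76 mm by 85 mm) begins 54 mm behind the grasp point. The pads swing forward as they close: fully open they stand 13 mm farther back than shut.
Start: joints at [1.054, 0.477, 0.022, 1.555, -0.011, 1.109, -0.083], TCP at [0.268, -0.619, 0.256] pointing down, gripper open.
Joint ranges: [-2.96, 2.96], [-0.34, 2.1], [-1.41, 1.46], [0.24, 2.44], [-1.37, 4.51], [0.17, 1.92], [-2.96, 2.96]. Speed limits (rad/s): [2.39, 2.39, 3.14, 3.14, 3.14, 3.14, 3.14].

## Interface

Orientations are given as a rotation vector (axis times angle).
In Python, from bench import telemetry, grab_frame, job gives the robot as it stands.
- The arm moves only by the tool apply_moves, never from a script. Its argument "rows" is a list of rows, each a list of 2 entries, a list of its own where there are three numbers: the shift along the tool's x, y, z each as a share of 250 mm, from -1 to 1, then the turn, a rotation vector about the tool's x, y, z each as a share of pi rad, from -1 to 1. A call has 1 to 10 rows; each row is the pose to reach, as a shift and turn from the pose commanded when the call began, along the tool's axes at that moment, turning the shorter way round; what a row does not reach only later rows make up. A row lasts 1/8 s, in which the tool goes at most 62.5 mm and 10.7 degrees, less where a joint would pass 70% of its speed; a pose out of reach is approached as far as the arm can. A call with a number of a shift or a turn outside -1 to 1 is refused whole. A call with a gripper value outside its range is refused whole. "jaw" is the gripper's target within -1 to 1 (fully open at 1, half-way at 0, shut at -1), set as the call begins (left out, the last holds). The fingers move at their own pace and stop on an object; "newtons" is the grip in N (left out, the last holds). Time passes only in rows, so rows that repeat a pose let the fingers close. It gives the time, the measured TCP pose, the force, the opening and the grip force at its end, in the units of the state.
- telemetry.get_obs(): the state, without advancing time (a new reading comes with each control period).
- grab_frame(name): name is "side" or "top" or "wrist"; returns a dict with "frame" (384x512x3 uint8, red, green, blue), "vertical_fov" (degrees; the focal length in pixels is half the picture's height over the tangent of half this angle, whatever the lens; pixels are square), "cx", "cy" (the principal point, pixels), "origin" and "attitude" of the camera in the world. Camera axes: x right, y up, looking along -z (the intrinsics and any distortion apply to the point x, -y, -z); pixel columns grow to the right and rows downward; lengths in m; the calibration is good to about 2 mm. A picture is of the moment at which its call begins. There is no depth.
- job.hand_in(): hands the job in; it is judged then, once.
The state is a dict: "clock": time; "joints": joint angles; "qvel": joint speeds; "tau": joint torques, N m; "tcp_pos": TCP position; "orientation": TCP orientation; "contact_force": force on the tool from outside, world axes, zero at the start; "moment": the same for the moment, N m; "grip_width": finger opening in m; "gripper_force": force on a finger pad.
Only numpy, scipy, OpenCV 4.12 (cv2) and the standard library are available. Lean on these libraries where they do the work, as an engineer would, in place of code of your own. Each camera call takes 0.05 s, during which the arm holds its last target. There are 200 camera calls.

## Working session

There is one attempt and no reset: what is moved stays moved. The work goes in short steps, Python scripts to look and compute and a tool call to move; the robot and the scene stay as the last step left them, time stands still between calls to the robot, and variables do not carry over. Pictures are saved under pics/ and viewed, at most 10 in all, crops included, and the job is handed in when it is done.

Besides the shell and the picture viewer there is one more tool, called after "Call:" in YAML: its name, and indented under it one key for each argument. apply_moves: Moves the arm, as the interface text tells. Its arguments: {"type":"object","properties":{"rows":{"type":"array"},"jaw":{"type":"number"},"newtons":{"type":"number"}},"required":["rows"]}

```bash
mkdir -p pics
cat > h.py <<'E'
import numpy as np, cv2
from bench import telemetry, grab_frame, job
from scipy.spatial.transform import Rotation as R
def rot(a):
    a=np.array(a,float)
    return a if a.shape==(3,3) else (R.from_quat(a).as_matrix() if a.size==4 else R.from_rotvec(a).as_matrix())
def px2w(f,u,v,z):
    F=192/np.tan(np.radians(f["vertical_fov"])/2)
    d=rot(f["attitude"])@np.array([(u-f["cx"])/F,-(v-f["cy"])/F,-1])
    o=np.array(f["origin"]); return o+d*(z-o[2])/d[2]
def save(f,n): cv2.imwrite(f"pics/{n}.png",f["frame"][:,:,::-1])
E
python3 - <<'E'
from h import *
for n in("top","side"):
    f=grab_frame(n); save(f,n+"0"); print(n,{k:v for k,v in f.items() if k!="frame"})
print(telemetry.get_obs())
E
```

```text
top {'vertical_fov': 55.529239372991924, 'cx': 256.0787319983268, 'cy': 195.69804739669888, 'origin': array([0.35525911, 0.19189599, 1.04171962]), 'attitude': array([ 0.17261319, -0.17840323, -1.64333769])}
side {'vertical_fov': 55.81492727348416, 'cx': 245.9884393793729, 'cy': 194.17164622298654, 'origin': array([ 0.86431906, -0.47105438,  0.54183256]), 'attitude': array([1.00110977, 0.22500789, 0.36400091])}
{'clock': 0.1, 'joints': array([ 1.05389147,  0.47774149,  0.02231555,  1.5563622 , -0.01150395,
        1.10931539, -0.08310834]), 'qvel': array([ 0.00066343, -0.00086749, -0.00114155, -0.00134264, -0.00135434,
        0.0012194 ,  0.00154552]), 'tau': array([ 4.77518290e-03, -5.97758460e+01,  1.61363672e+00, -2.81951934e+01,
        1.28347718e-02,  5.06730750e-03, -2.28495657e-05]), 'tcp_pos': array([ 0.26812815, -0.61891068,  0.25540219]), 'orientation': array([-3.07457769e+00, -6.37406599e-01,  7.07479645e-04]), 'contact_force': array([ 0.03895871, -0.57111988,  0.90316179]), 'moment': array([ 0.04180519,  0.01327854, -0.02159175]), 'gripper_force': 0.0, 'grip_width': 0.0852656676531783}
```

View pics/top0.png

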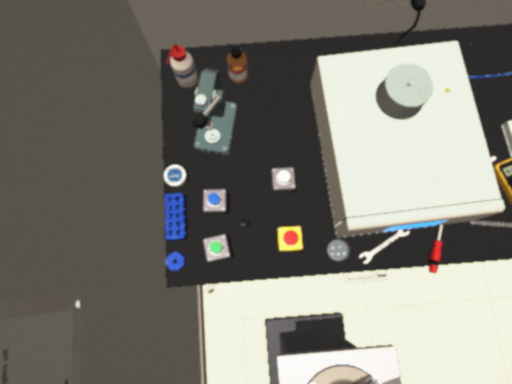

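View pics/side0.png

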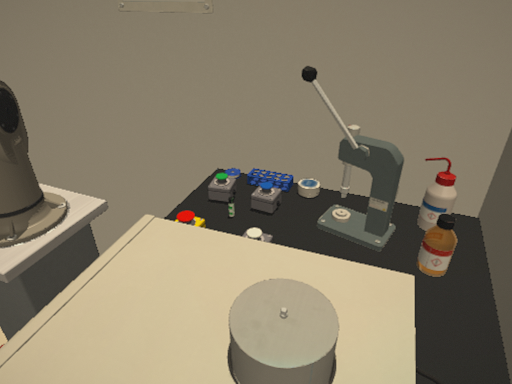

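The top view shows white (283,178), green (216,247), blue (214,199), red (291,238), and the vial at about (245,223). The tall instrument is to the right of white, and the press is behind blue. The side view agrees with this.

Run:
```python
from h import *
f=grab_frame("top"); g=grab_frame("side")
for n,u,v,z in [("white",283,178,.066),("green",216,247,.066),("blue",214,199,.066),("red",291,238,.066),("vial",245,223,.054),("instr corner",340,232,0),("instr back",313,60,.2),("instr c top",345,215,.2),("tin",175,175,.03),("press handle",200,119,.3),("edge",200,283,0),("dish",338,250,.014)]:
    p=px2w(f,u,v,z); print(n,p.round(3),np.hypot(*p[:2]).round(3))
for n,u,v in [("white",254,233),("green",222,177),("blue",266,187),("red",186,216)]: print("side",n,px2w(g,u,v,.066).round(3))
F=f["frame"]
a=cv2.resize(F[150:280,150:360,::-1],(800,495),interpolation=cv2.INTER_CUBIC); cv2.imwrite("pics/c1.png",a)
```

```text
white [0.618 0.101 0.066] 0.627
green [0.443 0.297 0.066] 0.534
blue [0.574 0.295 0.066] 0.646
red [0.451 0.096 0.066] 0.461
vial [0.503 0.216 0.054] 0.547
instr corner [ 0.464 -0.052  0.   ] 0.467
instr back [0.89  0.006 0.2  ] 0.89
instr c top [ 0.481 -0.022  0.2  ] 0.482
tin [0.662 0.407 0.03 ] 0.777
press handle [0.703 0.291 0.3  ] 0.761
edge [0.354 0.354 0.   ] 0.5
dish [ 0.413 -0.037  0.014] 0.414
side white [0.627 0.097 0.066]
side green [0.452 0.293 0.066]
side blue [0.582 0.287 0.066]
side red [0.458 0.097 0.066]
```

View pics/c1.png

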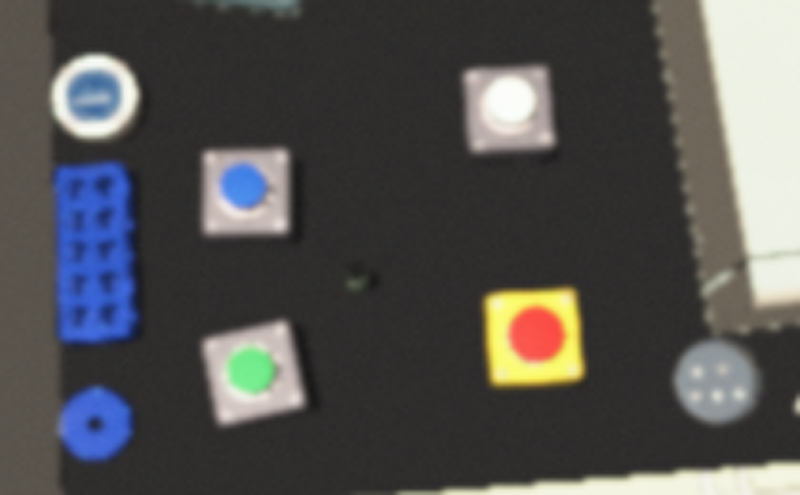

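The crop refines the centres to white (283.3,176.8), green (215.9,247.4) and blue (213.8,198.8). Next I check the instrument and pot heights for the transit.

```bash
cat >> h.py <<'E'
def ray(f,u,v):
    F=192/np.tan(np.radians(f["vertical_fov"])/2)
    d=rot(f["attitude"])@np.array([(u-f["cx"])/F,-(v-f["cy"])/F,-1]); return np.array(f["origin"]),d/np.linalg.norm(d)
def tri(a,b):
    (o,d),(p,e)=a,b; s=np.linalg.lstsq(np.c_[d,-e],p-o,rcond=None)[0]
    P,Q=o+s[0]*d,p+s[1]*e; return (P+Q)/2,np.linalg.norm(P-Q)
def togo(x,y,z):
    "shares of 250 mm in tool axes from the present pose"
    s=telemetry.get_obs(); d=np.array([x,y,z])-s["tcp_pos"]
    return (rot(s["orientation"]).T@d/.25).round(3)
E
python3 - <<'E'
from h import *
f=grab_frame("top"); g=grab_frame("side")
for n,a,b in [("white",(283.3,176.8),(254,233)),("green",(215.9,247.4),(222,177)),("blue",(213.8,198.8),(266,187)),("red",(291,238),(186,216)),("pot knob",(409,83),(283,313)),("instr front-left top",(345,215),(163,228)),("instr back-left top",(320,58),(415,287)),("knob press",(200,119),(309,74))]:
    p,e=tri(ray(f,*a),ray(g,*b)); print(n,p.round(3),e.round(3))
for n,u,v in [("white",283.3,176.8),("green",215.9,247.4),("blue",213.8,198.8)]: print(n,px2w(f,u,v,.066).round(4))
print(togo(.268,-.619,.506))
E
```

```text
white [0.624 0.1   0.062] 0.003
green [0.445 0.299 0.061] 0.006
blue [0.577 0.297 0.059] 0.002
red [0.454 0.097 0.064] 0.006
pot knob [ 0.79  -0.214  0.228] 0.0
instr front-left top [ 0.494 -0.037  0.134] 0.007
instr back-left top [ 0.932 -0.026  0.143] 0.002
knob press [0.675 0.283 0.359] 0.0
white [0.6217 0.1    0.066 ]
green [0.4424 0.2972 0.066 ]
blue [0.5749 0.2956 0.066 ]
[-0.    -0.002 -1.   ]
```

Call:
apply_moves:
  rows:
    - [[0,0,-0.6],[0,0,0]]
    - [[0,0,-0.6],[0,0,0]]
    - [[0,0,-0.6],[0,0,0]]
    - [[0.4,-0.35,-0.6],[0,0,0]]
    - [[0.4,-0.35,-0.6],[0,0,0]]
    - [[0.8,-0.7,-0.6],[0,0,0]]
    - [[0.8,-0.7,-0.6],[0,0,0]]
    - [[0.8,-0.7,-0.6],[0,0,0]]
  jaw: -1

```text
clock: 1.3
tcp_pos: [0.3847, -0.375, 0.4068]
orientation: [-3.074, -0.648, -0.002]
contact_force: [-0.1, -0.0, -0.6]
grip_width: -0.0001
gripper_force: 0.0
```

Call:
apply_moves:
  rows:
    - [[0.4,-0.35,0],[0,0,0]]
    - [[0.4,-0.35,0],[0,0,0]]
    - [[0.4,-0.35,0],[0,0,0]]
    - [[0.8,-0.7,0],[0,0,0]]
    - [[0.8,-0.7,0],[0,0,0]]
    - [[0.8,-0.7,0],[0,0,0]]

```text
clock: 2.05
tcp_pos: [0.4977, -0.1358, 0.4064]
orientation: [-3.073, -0.647, -0.001]
contact_force: [-0.7, -0.8, 0.2]
grip_width: -0.0
gripper_force: 0.0
```

Run:
```python
from h import *
s=telemetry.get_obs(); print(s["clock"],s["tcp_pos"],s["orientation"],s["joints"].round(2),s["contact_force"],s["grip_width"])
print(togo(.6217,.1,.28))
```

```text
2.05 [ 0.49766209 -0.13579269  0.40637308] [-3.07324554e+00 -6.46749813e-01 -1.41455809e-03] [ 0.44  0.12 -0.32  1.7   0.04  1.32 -1.05] [-0.65019705 -0.84878165  0.17746783] -1.8508303859899522e-05
[ 0.834 -0.663  0.507]
```

Call:
apply_moves:
  rows:
    - [[0.4,-0.33,0],[0,0,0]]
    - [[0.4,-0.33,0],[0,0,0]]
    - [[0.83,-0.66,0],[0,0,0]]
    - [[0.83,-0.66,0],[0,0,0]]
    - [[0.83,-0.66,0.5],[0,0,0]]
    - [[0.83,-0.66,0.5],[0,0,0]]
    - [[0.83,-0.66,0.5],[0,0,0]]
    - [[0.83,-0.66,0.5],[0,0,0]]

```text
clock: 3.05
tcp_pos: [0.6224, 0.0932, 0.2835]
orientation: [3.076, 0.634, 0.004]
contact_force: [0.6, -0.3, 0.6]
grip_width: -0.0
gripper_force: 0.0
```

Run:
```python
from h import *
s=telemetry.get_obs(); print(s["clock"],s["tcp_pos"])
f=grab_frame("wrist"); save(f,"w1"); print({k:v for k,v in f.items() if k!="frame"})
```

```text
3.05 [0.62244851 0.09319762 0.28348533]
{'vertical_fov': 64.26782408040536, 'cx': 249.63884885772686, 'cy': 189.760632669592, 'origin': array([0.69890966, 0.12667984, 0.40072472]), 'attitude': array([-0.29044864,  0.19007359, -1.15458628])}
```

View pics/w1.png

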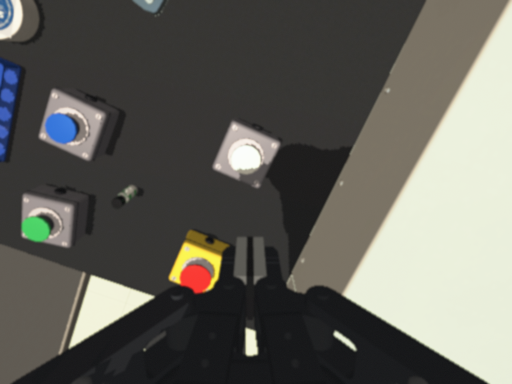

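The wrist view shows the white key top at (245,156), blue (61,128), green (37,228) and red (195,277). The shut fingers are at (250,260).

Run:
```python
from h import *
f=grab_frame("wrist")
for n,u,v in [("white",245,156),("blue",61,128),("green",37,228),("red",195,277)]: print(n,px2w(f,u,v,.066).round(4))
print(f["origin"],telemetry.get_obs()["tcp_pos"],togo(.6217,.1,.11))
```

```text
white [0.6295 0.1023 0.066 ]
blue [0.5793 0.2978 0.066 ]
green [0.4487 0.299  0.066 ]
red [0.4587 0.0997 0.066 ]
[0.69904786 0.12707719 0.40188286] [0.62282243 0.09396746 0.28475526] [ 0.002 -0.025  0.699]
```

Run:
```python
from h import *
print(togo(.626,.101,.106))
```

```text
[ 0.019 -0.022  0.715]
```

Call:
apply_moves:
  rows:
    - [[0.02,-0.02,0.2],[0,0,0]]
    - [[0.02,-0.02,0.4],[0,0,0]]
    - [[0.02,-0.02,0.55],[0,0,0]]
    - [[0.02,-0.02,0.65],[0,0,0]]
    - [[0.02,-0.02,0.7],[0,0,0]]
    - [[0.02,-0.02,0.7],[0,0,0]]
    - [[0.02,-0.02,0.7],[0,0,0]]
    - [[0.02,-0.02,0.7],[0,0,0]]
    - [[0.02,-0.02,0.7],[0,0,0]]
    - [[0.02,-0.02,0.7],[0,0,0]]

```text
clock: 4.4
tcp_pos: [0.6238, 0.1012, 0.1066]
orientation: [3.076, 0.638, 0.001]
contact_force: [-0.2, 0.2, 0.1]
grip_width: -0.0002
gripper_force: 0.0
```

Run:
```python
from h import *
s=telemetry.get_obs(); print(s["clock"],s["tcp_pos"],s["contact_force"])
f=grab_frame("side"); cv2.imwrite("pics/s2.png",cv2.resize(f["frame"][60:280,150:400,::-1],(680,598),interpolation=cv2.INTER_CUBIC)); print(togo(.626,.101,.098))
```

```text
4.4 [0.6237741  0.10124179 0.1065802 ] [-0.24832977  0.18022758  0.0715224 ]
[0.008 0.004 0.034]
```

View pics/s2.png

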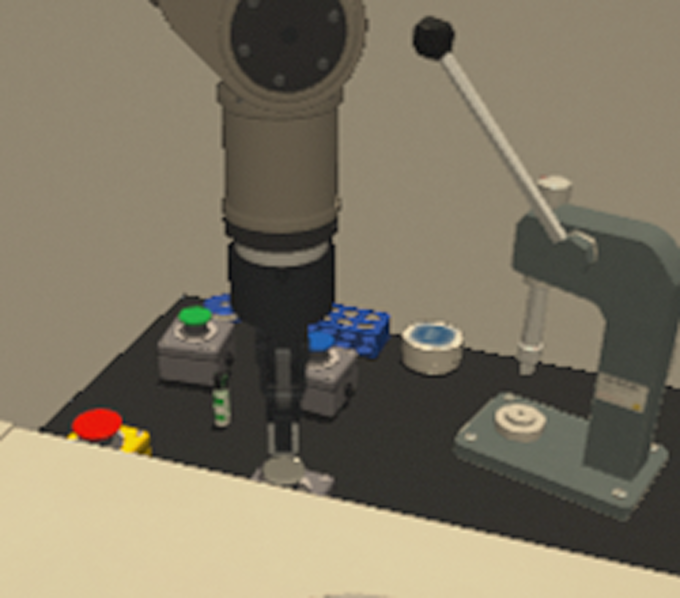

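The side crop shows the fingertip at (285,452), centred just above the white key at (283,470). Now I descend slowly.

Call:
apply_moves:
  rows:
    - [[0,0,0.012],[0,0,0]]
    - [[0,0,0.024],[0,0,0]]
    - [[0,0,0.036],[0,0,0]]
    - [[0,0,0.044],[0,0,0]]
    - [[0,0,0.052],[0,0,0]]
    - [[0,0,0.06],[0,0,0]]
    - [[0,0,0.068],[0,0,0]]
    - [[0,0,0.068],[0,0,0]]

```text
clock: 5.45
tcp_pos: [0.6237, 0.1012, 0.0892]
orientation: [3.076, 0.638, 0.0]
contact_force: [0.7, 0.4, 0.2]
grip_width: -0.0002
gripper_force: 0.0
```

Call:
apply_moves:
  rows:
    - [[0,0,0.008],[0,0,0]]
    - [[0,0,0.016],[0,0,0]]
    - [[0,0,0.024],[0,0,0]]
    - [[0,0,0.024],[0,0,0]]
    - [[0,0,0.024],[0,0,0]]

```text
clock: 6.08
tcp_pos: [0.6237, 0.1012, 0.0832]
orientation: [-3.076, -0.638, -0.0]
contact_force: [0.5, -0.2, 1.2]
grip_width: 0.0002
gripper_force: 0.5
```

Call:
apply_moves:
  rows:
    - [[0,0,0.004],[0,0,0]]
    - [[0,0,0.008],[0,0,0]]
    - [[0,0,0.008],[0,0,0]]

```text
clock: 6.45
tcp_pos: [0.6238, 0.1013, 0.0819]
orientation: [3.076, 0.638, 0.0]
contact_force: [-2.0, -1.2, 7.3]
grip_width: 0.0001
gripper_force: 3.6
```

Call:
apply_moves:
  rows:
    - [[0,0,0.004],[0,0,0]]
    - [[0,0,0.008],[0,0,0]]
    - [[0,0,0.008],[0,0,0]]

```text
clock: 6.82
tcp_pos: [0.6238, 0.1013, 0.0803]
orientation: [3.076, 0.637, 0.0]
contact_force: [-3.6, -0.9, 10.4]
grip_width: -0.0001
gripper_force: 5.2
```

The force rose from 7.3 N to 10.4 N over 1.6 mm, about 2 N/mm, which is the rubber stage. White is fully in, so I retract and go above green.

Call:
apply_moves:
  rows:
    - [[0,0,-0.1],[0,0,0]]
    - [[0,0,-0.3],[0,0,0]]
    - [[0,0,-0.5],[0,0,0]]
    - [[-0.1,-0.25,-0.5],[0,0,0]]
    - [[-0.17,-0.5,-0.5],[0,0,0]]
    - [[-0.26,-0.75,-0.5],[0,0,0]]
    - [[-0.34,-1.0,-0.5],[0,0,0]]
    - [[-0.34,-1.0,-0.5],[0,0,0]]
    - [[-0.34,-1.0,-0.5],[0,0,0]]
    - [[-0.34,-1.0,-0.5],[0,0,0]]

```text
clock: 8.07
tcp_pos: [0.4478, 0.2951, 0.204]
orientation: [3.076, 0.633, 0.0]
contact_force: [0.6, -0.2, -0.7]
grip_width: -0.0001
gripper_force: 0.0
```

Run:
```python
from h import *
s=telemetry.get_obs(); print(s["clock"],s["tcp_pos"],s["joints"].round(2))
f=grab_frame("wrist"); save(f,"w2"); print(togo(.446,.298,.107))
np.savez("w2",**{k:f[k] for k in("vertical_fov","cx","cy","origin","attitude")})
```

```text
8.075 [0.44778743 0.29508137 0.20402063] [-0.26  0.36 -0.54  1.91  0.23  0.93 -2.07]
[-0.002 -0.014  0.388]
```

View pics/w2.png

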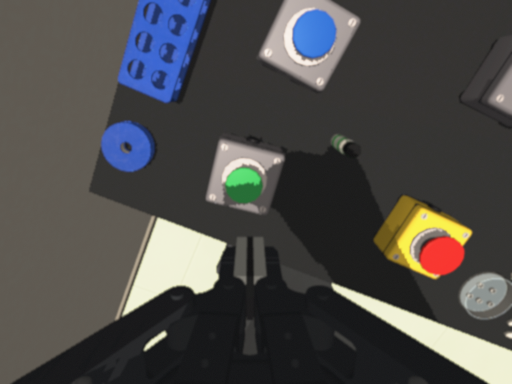

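Green top is at (243,185) and blue at (314,34). The vial is upright at about (345,146).

Run:
```python
from h import *
f=np.load("w2.npz")
print("green",px2w(f,243,185,.066),"blue",px2w(f,314,34,.066))
```

```text
green [0.44602171 0.30102101 0.066     ] blue [0.57694023 0.29816629 0.066     ]
```

Call:
apply_moves:
  rows:
    - [[0,-0.016,0.1],[0,0,0]]
    - [[0,-0.016,0.2],[0,0,0]]
    - [[0,-0.016,0.29],[0,0,0]]
    - [[0,-0.016,0.35],[0,0,0]]
    - [[0,-0.016,0.38],[0,0,0]]
    - [[0,-0.016,0.39],[0,0,0]]
    - [[0,-0.016,0.39],[0,0,0]]
    - [[0,-0.016,0.39],[0,0,0]]

```text
clock: 9.12
tcp_pos: [0.4451, 0.3008, 0.1074]
orientation: [-3.076, -0.638, -0.002]
contact_force: [0.2, 0.4, 0.5]
grip_width: 0.0
gripper_force: 0.0
```

Call:
apply_moves:
  rows:
    - [[0,0,0.012],[0,0,0]]
    - [[0,0,0.024],[0,0,0]]
    - [[0,0,0.036],[0,0,0]]
    - [[0,0,0.044],[0,0,0]]
    - [[0,0,0.052],[0,0,0]]
    - [[0,0,0.06],[0,0,0]]
    - [[0,0,0.068],[0,0,0]]
    - [[0,0,0.068],[0,0,0]]

```text
clock: 10.12
tcp_pos: [0.4447, 0.3005, 0.0897]
orientation: [3.076, 0.638, -0.0]
contact_force: [0.1, -0.7, -0.4]
grip_width: -0.0
gripper_force: 0.0
```

Call:
apply_moves:
  rows:
    - [[0,0,0.008],[0,0,0]]
    - [[0,0,0.016],[0,0,0]]
    - [[0,0,0.024],[0,0,0]]
    - [[0,0,0.028],[0,0,0]]
    - [[0,0,0.032],[0,0,0]]
    - [[0,0,0.032],[0,0,0]]

```text
clock: 10.88
tcp_pos: [0.4448, 0.3006, 0.0821]
orientation: [3.076, 0.638, 0.0]
contact_force: [-1.0, -1.3, 6.7]
grip_width: 0.0001
gripper_force: 3.4
```

Call:
apply_moves:
  rows:
    - [[0,0,0.004],[0,0,0]]
    - [[0,0,0.006],[0,0,0]]
    - [[0,0,0.006],[0,0,0]]

```text
clock: 11.25
tcp_pos: [0.4448, 0.3006, 0.0809]
orientation: [3.076, 0.638, 0.001]
contact_force: [-2.6, -1.4, 7.9]
grip_width: 0.0001
gripper_force: 4.6
```

Green is in, because the force is again in the rubber range. Now to blue, kept low because of the press lever; I check clearance from the side before the last part.

Call:
apply_moves:
  rows:
    - [[0,0,-0.1],[0,0,0]]
    - [[0,0,-0.22],[0,0,0]]
    - [[0,0,-0.32],[0,0,0]]
    - [[0.1,0.04,-0.32],[0,0,0]]
    - [[0.2,0.09,-0.32],[0,0,0]]
    - [[0.28,0.13,-0.32],[0,0,0]]
    - [[0.28,0.13,-0.32],[0,0,0]]
    - [[0.28,0.13,-0.32],[0,0,0]]

```text
clock: 12.25
tcp_pos: [0.5208, 0.2986, 0.1599]
orientation: [3.076, 0.639, -0.002]
contact_force: [-0.4, 0.5, 0.6]
grip_width: -0.0002
gripper_force: 0.0
```

Run:
```python
from h import *
s=telemetry.get_obs(); print(s["clock"],s["tcp_pos"],s["joints"].round(2))
f=grab_frame("side"); g=grab_frame("top")
a=cv2.resize(f["frame"][30:240,150:400],(400,336)); b=cv2.resize(g["frame"][60:280,150:350],(370,407))
c=np.zeros((407,770,3),np.uint8); c[:336,:400]=a; c[:,400:]=b
cv2.imwrite("pics/s3.png",c[:,:,::-1]); print(togo(.573,.298,.107))
```

```text
12.25 [0.52076373 0.29864409 0.15987033] [-0.25  0.51 -0.49  1.8   0.29  0.91 -2.04]
[0.191 0.087 0.213]
```

View pics/s3.png

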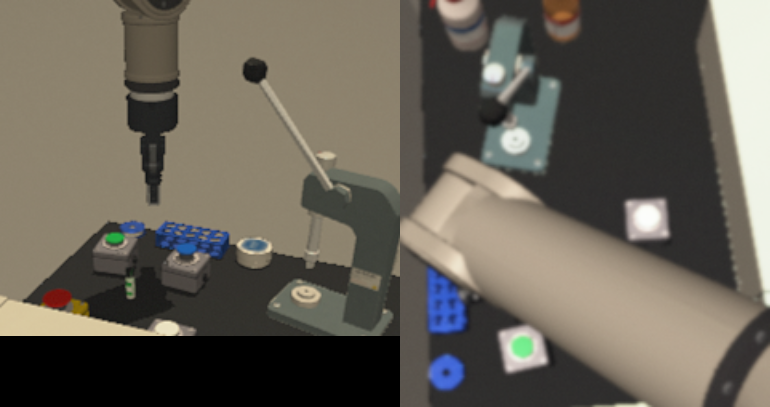

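Run:
```python
from h import *
g=grab_frame("top"); f=grab_frame("side")
# height of wrist joint axis above TCP from s2 (tool at .624,.101,.1066)
o,d=ray(f,255.9,71); 
w=np.array([.624,.101]); t=np.dot(w-o[:2],d[:2])/np.dot(d[:2],d[:2]); print("disc centre approx",o+t*d)
for q in(-.09,-.06,-.03):   # disc face offset sideways toward camera
    w2=w+q*np.array([-.3,1]); t=np.dot(w2-o[:2],d[:2])/np.dot(d[:2],d[:2]); print(q,(o+t*d).round(3))
for z in(.4,.45,.5,.55): print(z,[px2w(g,*p,z)[:2].round(3) for p in[(182.4,143.8),(198.6,150.8),(225.7,162.7)]])
print("knob bottom edge",px2w(g,200,127.5,.36))
# tilt by 10 deg about tool axes: world directions of tool x,y
M=rot(telemetry.get_obs()["orientation"]); print(M.round(3))
```

```text
disc centre approx [0.63004404 0.10346461 0.40050353]
-0.09 [0.665 0.017 0.422]
-0.06 [0.654 0.046 0.415]
-0.03 [0.642 0.075 0.408]
0.4 [array([0.609, 0.313]), array([0.593, 0.283]), array([0.566, 0.235])]
0.45 [array([0.589, 0.303]), array([0.574, 0.276]), array([0.549, 0.231])]
0.5 [array([0.57 , 0.294]), array([0.556, 0.269]), array([0.533, 0.228])]
0.55 [array([0.55 , 0.285]), array([0.537, 0.262]), array([0.517, 0.225])]
knob bottom edge [0.65673864 0.28403956 0.36      ]
[[ 0.917  0.399 -0.   ]
 [ 0.399 -0.917 -0.   ]
 [-0.     0.    -1.   ]]
```

Clearance from the lever knob to the wrist would be only about 2 cm, so I tilt the tool 10° to bring the wrist back toward the base.

Call:
apply_moves:
  rows:
    - [[0,0,0],[-0.011,0.026,0]]
    - [[0,0,0],[-0.022,0.051,0]]
    - [[0,0,0],[-0.022,0.051,0]]
    - [[0.07,0.03,0.05],[-0.022,0.051,0]]
    - [[0.14,0.06,0.1],[-0.022,0.051,0]]
    - [[0.217,0.095,0.16],[-0.022,0.051,0]]
    - [[0.217,0.095,0.16],[-0.022,0.051,0]]
    - [[0.217,0.095,0.16],[-0.022,0.051,0]]
    - [[0.217,0.095,0.16],[-0.022,0.051,0]]

```text
clock: 13.58
tcp_pos: [0.5806, 0.2988, 0.121]
orientation: [3.031, 0.629, 0.266]
contact_force: [0.9, 0.1, 0.0]
grip_width: 0.0
gripper_force: 0.0
```

Run:
```python
from h import *
s=telemetry.get_obs(); M=rot(s["orientation"]); print(s["clock"],s["tcp_pos"],s["contact_force"]); print(M.round(3)); print("down 25mm:",(M.T@[0,0,-.025]/.25).round(4))
f=grab_frame("side")
cv2.imwrite("pics/s4.png",cv2.resize(f["frame"][20:240,150:400,::-1],(680,598),interpolation=cv2.INTER_CUBIC))
```

```text
13.575 [0.58060725 0.29879995 0.12100076] [0.93971396 0.0795829  0.02816157]
[[ 0.903  0.392  0.174]
 [ 0.398 -0.917  0.001]
 [ 0.16   0.068 -0.985]]
down 25mm: [-0.016  -0.0068  0.0985]
```

View pics/s4.png

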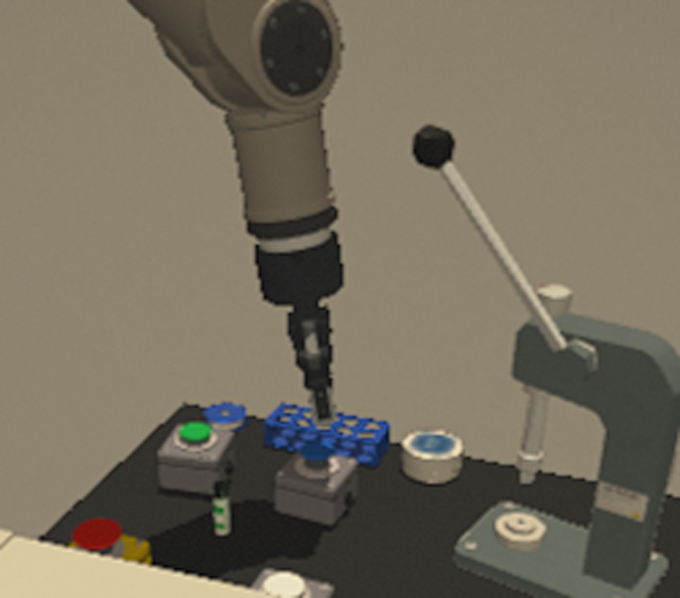

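The side crop shows the fingertip at (325,420) above the blue key (318,450), and the knob at (433,146) is well clear of the wrist.

Call:
apply_moves:
  rows:
    - [[-0.005,-0.002,0.03],[0,0,0]]
    - [[-0.01,-0.004,0.06],[0,0,0]]
    - [[-0.013,-0.0055,0.08],[0,0,0]]
    - [[-0.0145,-0.006,0.09],[0,0,0]]
    - [[-0.016,-0.007,0.0985],[0,0,0]]
    - [[-0.0175,-0.0075,0.107],[0,0,0]]
    - [[-0.0175,-0.0075,0.107],[0,0,0]]

```text
clock: 14.5
tcp_pos: [0.581, 0.2982, 0.093]
orientation: [3.031, 0.628, 0.265]
contact_force: [0.1, 0.2, -0.6]
grip_width: -0.0001
gripper_force: 0.0
```

Call:
apply_moves:
  rows:
    - [[-0.0013,-0.0005,0.008],[0,0,0]]
    - [[-0.0026,-0.001,0.016],[0,0,0]]
    - [[-0.0039,-0.0016,0.024],[0,0,0]]
    - [[-0.0045,-0.0019,0.028],[0,0,0]]
    - [[-0.0045,-0.0019,0.028],[0,0,0]]

```text
clock: 15.12
tcp_pos: [0.5812, 0.2984, 0.086]
orientation: [3.031, 0.628, 0.266]
contact_force: [0.9, 0.5, 1.9]
grip_width: 0.0
gripper_force: 0.8
```

Call:
apply_moves:
  rows:
    - [[-0.0006,-0.0003,0.004],[0,0,0]]
    - [[-0.001,-0.0004,0.006],[0,0,0]]
    - [[-0.001,-0.0004,0.006],[0,0,0]]

```text
clock: 15.5
tcp_pos: [0.5812, 0.2983, 0.0846]
orientation: [3.031, 0.628, 0.266]
contact_force: [-0.2, 0.1, 1.6]
grip_width: -0.0
gripper_force: 1.0
```

Call:
apply_moves:
  rows:
    - [[-0.0006,-0.0003,0.004],[0,0,0]]
    - [[-0.001,-0.0004,0.006],[0,0,0]]
    - [[-0.001,-0.0004,0.006],[0,0,0]]

```text
clock: 15.88
tcp_pos: [0.5812, 0.2984, 0.0834]
orientation: [3.031, 0.628, 0.266]
contact_force: [-0.8, 0.5, 6.2]
grip_width: 0.0001
gripper_force: 2.9
```

Call:
apply_moves:
  rows:
    - [[-0.0006,-0.0003,0.003],[0,0,0]]
    - [[-0.001,-0.0004,0.004],[0,0,0]]
    - [[-0.001,-0.0004,0.004],[0,0,0]]

```text
clock: 16.25
tcp_pos: [0.5813, 0.2984, 0.0826]
orientation: [3.031, 0.628, 0.267]
contact_force: [-1.0, 0.2, 8.2]
grip_width: -0.0001
gripper_force: 3.6
```

Blue is in the rubber range, so I retract along the tool and check.

Call:
apply_moves:
  rows:
    - [[0,0,-0.1],[0,0,0]]
    - [[0,0,-0.25],[0,0,0]]
    - [[0,0,-0.45],[0,0,0]]
    - [[-0.1,-0.05,-0.6],[0,0,0]]
    - [[-0.3,-0.13,-0.6],[0,0,0]]
    - [[-0.3,-0.13,-0.6],[0,0,0]]
    - [[-0.3,-0.13,-0.6],[0,0,0]]
    - [[-0.3,-0.13,-0.6],[0,0,0]]

```text
clock: 17.25
tcp_pos: [0.4754, 0.298, 0.2153]
orientation: [3.031, 0.626, 0.265]
contact_force: [-0.6, 0.1, 0.8]
grip_width: 0.0002
gripper_force: 0.0
```

Run:
```python
from h import *
s=telemetry.get_obs(); print(s["clock"],s["tcp_pos"],s["contact_force"])
f=grab_frame("side")
cv2.imwrite("pics/s5.png",cv2.resize(f["frame"][150:260,150:340,::-1],(800,463),interpolation=cv2.INTER_CUBIC))
```

```text
17.25 [0.47541381 0.29797647 0.21528887] [-0.5503201   0.06812021  0.83600948]
```

View pics/s5.png

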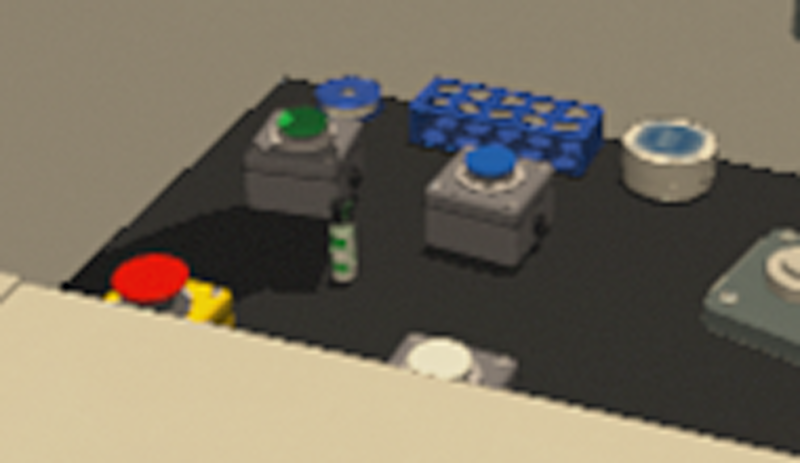

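The picture shows white (440,358), green (303,122) and blue (490,160) all sunk. Red (150,278) is still out, the vial (343,245) is upright, and the tool is clear.

```bash
python3 -c "
from bench import job
print(job.hand_in())"
```

```text
the job is handed in; nothing more can be done
None
```

I pressed the white, green and blue keys fully in, in that order (highest force read about 10 N), left the red key out, moved the arm clear and handed the job in at about 17 s on the robot's clock; no verdict came back.

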